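Close and lock the column oven

ROBOT

A 6-joint arm with a two-finger parallel gripper is mounted at the origin on the work surface. World frame = base frame: x ahead of the robot, y to its left, z up, the work surface at z = 0. Lengths are in m, angles in rad, forces in N, time in s.
With the tool pointing down it reaches from about 0.25 to 0.775 m from the base axis. Payload 4 kg.
Tool frame: the origin (TCP) lies at the very end of the fingers, on their centre line; the grasp point (between the pads) lies 19 mm behind it; z points along the fingers, y is the line along which they close (so a half turn about z gives the same grasp; the last joint's range is limited). The gripper opens to 85 mm and grips with 20 to 120 N. Pads are 22 mm wide; open, the fingers measure 114 mm over their backs; the gripper's body (76 mm by 85 mm) begins 54 mm behind the grasp point. The pads swing forward as they close: fully open they stand 13 mm farther back than shut.
Start: joints at [-1.422, 0.087, 1.371, -0, 1.684, -0.103], TCP at [0.137, -0.533, 0.231] pointing down, gripper open.
Joint ranges: [-3.1, 3.1], [-0.76, 2.03], [0.27, 2.55], [-1.08, 4.22], [0.17, 2.65], [-2.57, 2.57]. Speed limits (rad/s): [2.79, 2.79, 3.14, 3.14, 3.14, 3.14].

INTERFACE

Orientations are given as a 3x3 rotation matrix whose columns are the frame's x, y, z axes.
In Python, from rig import readout, cams, job gives the robot as it stands.
- The arm moves only by the tool play_rows, never from a script. Its argument "motion" is a list of rows, each an object with "travel": the shift along the tool's x, y, z in cm, a list of three; "spin": the turn about the tool's z in rad; "gripper": the opening, from 0 (shut) to 1 (fully open). A call has 1 to 12 rows; each row shifts and turns the commanded pose from where the row before left it, along the tool's axes as they then stand; what a row does not reach is not made up. A row lasts 1/8 s, in which the tool goes at most 62.5 mm and 10.7 degrees, less where a joint would pass 70% of its speed; a pose out of reach is approached as far as the arm can. A call is refused whole if a number of a shift passes 6.25 or a number of a turn 0.188, either way. A call with a gripper value outside its range is refused whole. The fingers move at their own pace and stop on an object; the grip force is fixed at half the most. Time passes only in rows, so rows that do not move let the fingers close. It gives the time, the measured TCP pose, the force, the opening and the grip force at its end, in the units of the state.
- readout.get_state(): the state, without advancing time (a new reading comes with each control period).
- cams.grab_frame(name): name is "side" or "top"; returns a dict with "pixels" (480x640x3 uint8, blue, green, red), "fx", "fy", "cx", "cy" (pixels), "xyz" and "rotation" of the camera in the world. Camera axes: x right, y up, looking along -z (the intrinsics and any distortion apply to the point x, -y, -z); pixel columns grow to the right and rows downward; lengths in m; the calibration is good to about 2 mm. A picture is of the moment at which its call begins. There is no depth.
- job.close_job(): hands the job in; it is judged then, once.
The state is a dict: "t": time; "q": joint angles; "qvel": joint speeds; "joint_efforts": joint torques, N m; "eef_pos": TCP position; "orientation": TCP orientation; "ft_force": force on the tool from outside, world axes, zero at the start; "wrist_torque": the same for the moment, N m; "width": finger opening in m; "grasp_force": force on a finger pad.
Only numpy, scipy, OpenCV 4.12 (cv2) and the standard library are available. Lean on these libraries where they do the work, as an engineer would, in place of code of your own. Each camera call takes 0.05 s, during which the arm holds its last target. There are 200 camera calls.

TASK

The column in the bench-top oven has been changed. Swing the oven's open lid down and press its front edge home until the catches snap, without leaning hard on it; then turn the red lever latch on the lid a quarter turn clockwise until it drops into its locked detent, and let go. Leave the vial rack on the oven and everything else on the bench where it stands.

Things in the scene. Friction and masses are not known exactly. Their poses are not given: they have to be found in the camera images.
- oven: white column oven, 300 x 400 x 115 mm (x, y, z), fixed to the bench. Origin: centre of its underside; x points to its back (hinge side), y to its left, z up; turned about z only. The top deck is 115 mm up and carries the lid on the left and a strip with display and vial rack on the right.
- lid (a joint): lid hinge, rad: 0 = shut, grows as the front edge rises, up to 1.25. It stays where it is left (some 4 N on the front edge moves it). Two ball catches stop the lid at about 0.055; about 13 N down on the front edge overcomes them, then it snaps down to 0 and stays. Shut means below 0.012.
- lid_hinge (a point): middle of the hinge line, on the lid's underside at its back edge; at (100, 55, 116) mm in the oven's frame; the hinge line lies along y. The lid is a white slab 200 mm long (hinge line to front edge, towards -x when shut), 260 mm wide (y), 22 mm thick. The point's axes turn with the lid and equal the oven's when it is shut.
- press_pad (a point): grey ribbed finger pad on the outer face of the lid, left of the latch, near the front edge: in the lid's axes at (-178, 88, 22) mm from lid_hinge. Pad about 30 x 50 mm; a like one lies at y = -88 mm. Good places to push the lid.
- latch_axis (a point): where the axis of the lever latch meets the outer face of the lid: in the lid's axes at (-160, 0, 22) mm from lid_hinge. The point's axes are the lid's; the latch turns about its z. A red dot 110 mm from it marks the open, a green dot the locked direction of the lever.
- latch (a joint): turn of the lever latch, rad: 0 = unlocked, lever towards the hinge (lid's +x); grows clockwise from above; pi/2 = locked at its stop, lever along the lid's -y. Turns easily to 0.5, then resists (some 3 N at the lever's outer half) up to a crest at 1.05 and springs back if let go before; past it it drops to its stop by itself. It can lock only with the lid fully shut. Locked means above 1.48.
- lever_grip (a point): on the middle line of the red lever, 65 mm from the latch axis, half-way up. The lever is a bar 18 mm wide, 16 mm high, reaching 101 mm from the axis; its underside 10 mm and top 26 mm above the lid's face; it rises 3 mm at the crest and drops again. Black hub 42 mm across, 28 mm high. x points outwards along the lever.
- vial_rack: blue rack of ten vials, 100 x 55 x 52 mm, loose on the oven's deck right of the lid; origin at the centre of its underside
- bottle_clear: clear screw-cap bottle, 96 mm across, 220 mm high, loose on the bench; origin at the centre of its underside
- bottle_amber: amber screw-cap bottle, 84 mm across, 175 mm high, loose on the bench; origin at the centre of its underside
- column_case: flat blue case, 190 x 50 x 28 mm, loose on the bench; origin at the centre of its underside
- spanner: steel spanner, 150 mm long, lying on the bench; origin at its underside
- beaker: glass beaker, 72 mm across, 95 mm high, loose on the bench; origin at the centre of its underside
- glove_box: carton of gloves, 120 x 235 x 75 mm, loose on the bench; origin at the centre of its underside

How it is judged:
On the way, in this order (a step that is already met when the one before it is completed fails the run):
1. the lid is snapped fully shut with the latch still unlocked (value of joint lid below 0.012 rad and value of joint latch below 1 rad), for 0.2 s.
2. the lever latch has dropped into its locked detent (value of joint latch above 1.48 rad), for 0.2 s.
At the end, for the whole second after the job is handed in: The lid is fully shut (hinge below 0.012 rad) and the lever latch sits in its locked detent (turned more than 1.48 of 1.57 rad) (value of joint lid below 0.012 rad and value of joint latch above 1.48 rad); the robot touches nothing.
It fails at once if the robot leans on the oven, its lid or its latch with more than 50 N (contact force between oven and the arm above 50 N or contact force between oven and the fingers above 50 N).
It fails at once if the vial rack is shifted by more than 20 mm (distance of vial_rack from where it was at the start of the episode above 0.02 m).
It fails at once if a thing on the bench is shifted by more than 30 mm (distance of any of bottle_clear, bottle_amber, column_case, spanner, beaker, glove_box from where it was at the start of the episode above 0.03 m).
It also fails if it takes over 54 s, if anything falls off the work surface, if the arm or the gripper's body presses on something with over 40 N, if the wrist force passes 120 N, or if a joint passes its speed limit or range.

## Working session

There is one attempt and no reset: what is moved stays moved. The work goes in short steps, Python scripts to look and compute and a tool call to move; the robot and the scene stay as the last step left them, time stands still between calls to the robot, and variables do not carry over. Pictures are saved under pics/ and viewed, at most 10 in all, crops included, and the job is handed in when it is done.

Besides the shell and the picture viewer there is one more tool, called after "Request:" by a JSON object that holds its "api" and its "payload". play_rows: Moves the arm, as the interface text tells. Its arguments: {"type":"object","properties":{"motion":{"type":"array","items":{"type":"object","properties":{"travel":{"type":"array","items":{"type":"number"}},"spin":{"type":"number"},"gripper":{"type":"number"}}}}},"required":["motion"]}

```bash
mkdir -p pics; python3 - <<'E'
from rig import readout,cams
import cv2,numpy as np
for n in("side","top"):
    f=cams.grab_frame(n);cv2.imwrite(f"pics/{n}0.png",f["pixels"]);print(n,{k:np.round(v,4).tolist() for k,v in f.items() if k!="pixels"})
s=readout.get_state();print({k:np.round(v,3).tolist() for k,v in s.items()})
E
```

```text
side {'fx': 521.6192, 'fy': 521.6192, 'cx': 319.0032, 'cy': 232.4353, 'xyz': [-0.3147, 0.8004, 1.0844], 'rotation': [[-0.6943, 0.4721, -0.5432], [-0.7197, -0.4475, 0.5309], [0.0076, 0.7595, 0.6504]]}
top {'fx': 481.7958, 'fy': 481.7958, 'cx': 329.0674, 'cy': 242.9749, 'xyz': [0.3226, -0.0023, 1.4168], 'rotation': [[0.0114, 0.9919, -0.1265], [-0.9999, 0.0102, -0.01], [-0.0087, 0.1266, 0.9919]]}
{'t': 0.1, 'q': [-1.422, 0.088, 1.372, -0.0, 1.684, -0.103], 'qvel': [0.0, -0.002, -0.002, -0.001, 0.001, -0.001], 'joint_efforts': [0.002, -35.302, -31.422, -0.0, 0.008, 0.0], 'eef_pos': [0.137, -0.532, 0.23], 'orientation': [[0.968, 0.249, -0.0], [0.249, -0.968, 0.002], [0.0, -0.002, -1.0]], 'ft_force': [0.028, -0.279, -0.761], 'wrist_torque': [0.021, 0.041, 0.012], 'grasp_force': 0.0, 'width': 0.085}
```

View pics/side0.png

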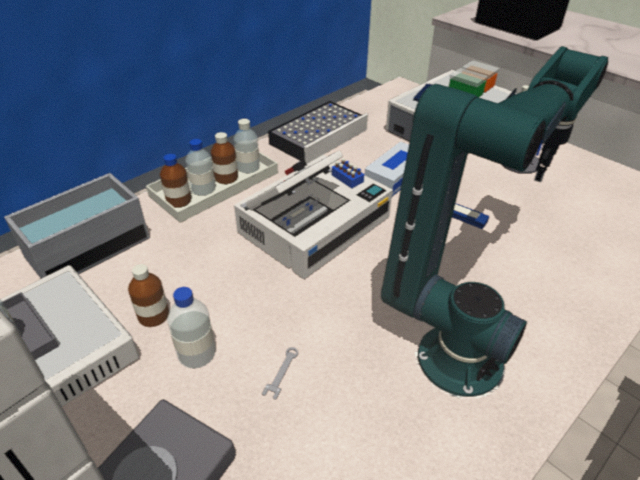

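View pics/top0.png

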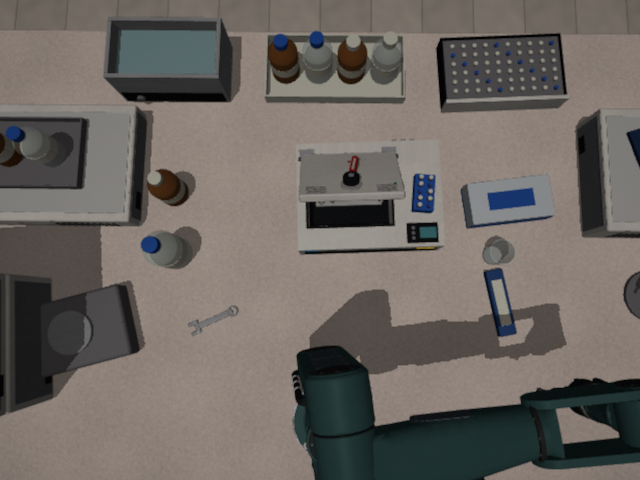

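The side view shows the oven near (315,215) with its lid raised. In the top view the oven spans cols 298–440 and rows 140–250, with the hub near (351,179), the lever tip at (354,157), and the lid's front edge at row ~197. I'll take enlarged crops next.

```bash
python3 - <<'E'
import cv2,numpy as np
a=cv2.imread("pics/top0.png")[130:260,290:450];cv2.imwrite("pics/c1.png",cv2.resize(a,None,fx=4.6,fy=4.6,interpolation=cv2.INTER_CUBIC))
a=cv2.imread("pics/side0.png")[140:280,225:405];cv2.imwrite("pics/c2.png",cv2.resize(a,None,fx=4,fy=4,interpolation=cv2.INTER_CUBIC))
E
```

```text
(no output)
```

View pics/c1.png

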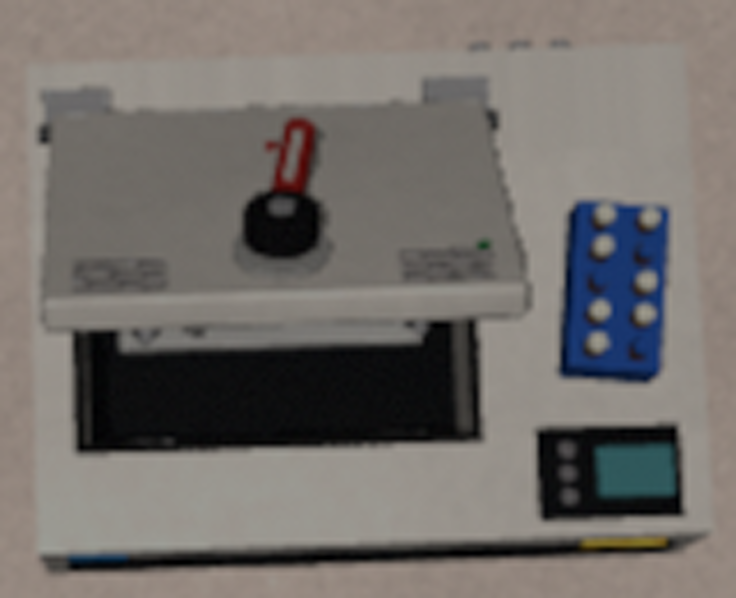

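View pics/c2.png

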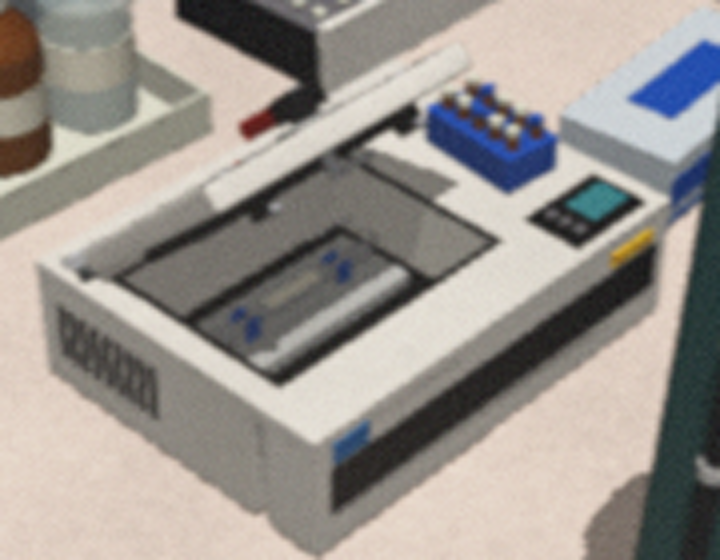

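The crops show the deck corners and lid edges clearly: deck FL (40,555), FR (710,530), BR (685,45), BL (28,65) in the top crop. I'll compute the oven pose and lid angle from these.

```bash
cat >h.py <<'E'
import numpy as np
C=dict(top=(481.7958,329.0674,242.9749,[0.3226,-0.0023,1.4168],[[0.0114,0.9919,-0.1265],[-0.9999,0.0102,-0.01],[-0.0087,0.1266,0.9919]]),
side=(521.6192,319.0032,232.4353,[-0.3147,0.8004,1.0844],[[-0.6943,0.4721,-0.5432],[-0.7197,-0.4475,0.5309],[0.0076,0.7595,0.6504]]))
def ray(n,u,v):
    f,cx,cy,p,R=C[n];return np.array(p),np.array(R)@[(u-cx)/f,-(v-cy)/f,-1]
def onplane(n,u,v,nrm,d):
    p,r=ray(n,u,v);nrm=np.array(nrm);return p+r*(d-nrm@p)/(nrm@r)
def proj(n,X):
    f,cx,cy,p,R=C[n];c=np.array(R).T@(np.array(X)-p);return cx+f*c[0]/-c[2],cy-f*c[1]/-c[2]
E
python3 - <<'E'
from h import *
np.set_printoptions(precision=4,suppress=True)
T=lambda a,b:(290+(a+.5)/4.6-.5,130+(b+.5)/4.6-.5)
S=lambda a,b:(225+(a+.5)/4-.5,140+(b+.5)/4-.5)
z=[0,0,1]
P=np.array([onplane("top",*T(*c),z,.115) for c in[(40,555),(710,530),(685,45),(28,65)]])
Q=np.array([onplane("side",*S(*c),z,.115) for c in[(320,443),(40,264)]])
print(P,Q)
m=np.array([[-.15,.2],[-.15,-.2],[.15,-.2],[.15,.2]])
print("sizes",[np.linalg.norm(P[i]-P[(i+1)%4]) for i in range(4)],np.linalg.norm(Q[0]-Q[1]))
src=m;dst=P[:,:2];c=dst.mean(0)
U,s,V=np.linalg.svd((dst-c).T@src);R=U@V;yaw=np.arctan2(R[1,0],R[0,0]);print("c",c,"yaw",yaw,(dst-c)@R-src)
R3=np.eye(3);R3[:2,:2]=R;O=np.array([*c,0])
for nm,uv,y in[("top",T(48,328),.185),("top",T(527,313),-.075),("top",T(46,297),.185),("top",T(527,285),-.075),("side",S(215,208),.185),("side",S(468,62),-.075)]:
    n=R3[:,1];X=R3.T@(onplane(nm,*uv,n,n@O+y)-O)-[.1,0,.116];print(nm,X,np.hypot(X[0],X[2]),np.arctan2(X[2],-X[0]))
E
```

```text
[[ 0.4678  0.0943  0.115 ]
 [ 0.4868 -0.3014  0.115 ]
 [ 0.7836 -0.2918  0.115 ]
 [ 0.7677  0.1074  0.115 ]] [[0.4676 0.0904 0.115 ]
 [0.761  0.1081 0.115 ]]
sizes [np.float64(0.39612211412433534), np.float64(0.2970245579152495), np.float64(0.39954076545064976), np.float64(0.3001963328325521)] 0.2939746372879679
c [ 0.6265 -0.0979] yaw 0.04181443996321265 [[-0.0005 -0.0014]
 [ 0.0019  0.0025]
 [-0.0011 -0.0003]
 [-0.0003 -0.0008]]
top [-0.1338  0.185   0.0898] 0.16114859239771157 0.5913615309053307
top [-0.1435 -0.075   0.1338] 0.19626559757516668 0.7504456615320215
top [-0.1187  0.185   0.101 ] 0.15586675577535553 0.7049352661050402
top [-0.1293 -0.075   0.1387] 0.18967190004040085 0.8203923343375803
side [-0.1438  0.185   0.1385] 0.19962379189883916 0.7668039004895507
side [-0.1399 -0.075   0.1346] 0.19410491616361208 0.7662097656331738
```

Pose found: oven at about (0.6265, -0.098), yaw 0.042, lid angle about 0.76 rad. The deck sizes agree with the spec to within a few mm. Next I'll raise the tool, align it with the oven, close the fingers and travel above the left press pad.

Request:
{"api": "play_rows", "payload": {"motion": [{"travel": [0,0,-6],"spin": 0.105,"gripper": 0},{"travel": [0,0,-6],"spin": 0.105,"gripper": 0}]}}

```text
t: 0.35
eef_pos: [0.1369, -0.5318, 0.3504]
orientation: [[0.999, 0.038, -0.001], [0.038, -0.999, 0.005], [-0.001, -0.005, -1.0]]
ft_force: [-0.4, -1.2, -0.4]
width: 0.0516
grasp_force: 0.0
```

Request:
{"api": "play_rows", "payload": {"motion": [{"travel": [4.1,-4.64,0],"gripper": 0},{"travel": [4.1,-4.64,0],"gripper": 0},{"travel": [4.1,-4.64,0],"gripper": 0},{"travel": [4.1,-4.64,0],"gripper": 0},{"travel": [4.1,-4.64,0],"gripper": 0},{"travel": [4.1,-4.64,0],"gripper": 0},{"travel": [4.1,-4.64,0],"gripper": 0},{"travel": [4.1,-4.64,0],"gripper": 0},{"travel": [4.1,-4.64,0],"gripper": 0},{"travel": [4.1,-4.64,0],"gripper": 0},{"travel": [4.1,-4.64,0],"gripper": 0},{"travel": [0,0,0],"gripper": 0}]}}

```text
validation failed for argument at $.mo...
```

Request:
{"api": "play_rows", "payload": {"motion": [{"travel": [4.1,-4.6,0],"spin": 0,"gripper": 0},{"travel": [4.1,-4.6,0],"spin": 0,"gripper": 0},{"travel": [4.1,-4.6,0],"spin": 0,"gripper": 0},{"travel": [4.1,-4.6,0],"spin": 0,"gripper": 0},{"travel": [4.1,-4.6,0],"spin": 0,"gripper": 0},{"travel": [4.1,-4.6,0],"spin": 0,"gripper": 0}]}}

```text
t: 1.1
eef_pos: [0.3721, -0.2448, 0.3509]
orientation: [[0.999, 0.041, -0.0], [0.041, -0.999, 0.0], [-0.0, -0.0, -1.0]]
ft_force: [0.8, -0.7, -0.6]
width: 0.0
grasp_force: 0.0
```

Request:
{"api": "play_rows", "payload": {"motion": [{"travel": [4.1,-4.65,0],"spin": 0,"gripper": 0},{"travel": [4.1,-4.65,0],"spin": 0,"gripper": 0},{"travel": [4.1,-4.65,0],"spin": 0,"gripper": 0},{"travel": [4.1,-4.65,0],"spin": 0,"gripper": 0},{"travel": [4.1,-4.65,0],"spin": 0,"gripper": 0},{"travel": [4.1,-4.65,0],"spin": 0,"gripper": 0},{"travel": [0,0,3],"spin": 0,"gripper": 0},{"travel": [0,0,0],"spin": 0,"gripper": 0}]}}

```text
t: 2.1
eef_pos: [0.6046, 0.0431, 0.3167]
orientation: [[0.999, 0.043, -0.009], [0.043, -0.999, -0.0], [-0.009, -0.0, -1.0]]
ft_force: [0.2, 1.1, 0.7]
width: -0.0
grasp_force: 0.0
```

```bash
python3 - <<'E'
from rig import cams
import cv2
a=cams.grab_frame("side")["pixels"];cv2.imwrite("pics/s1.png",cv2.resize(a[100:290,200:420],None,fx=3,fy=3,interpolation=cv2.INTER_CUBIC))
E
```

```text
(no output)
```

View pics/s1.png

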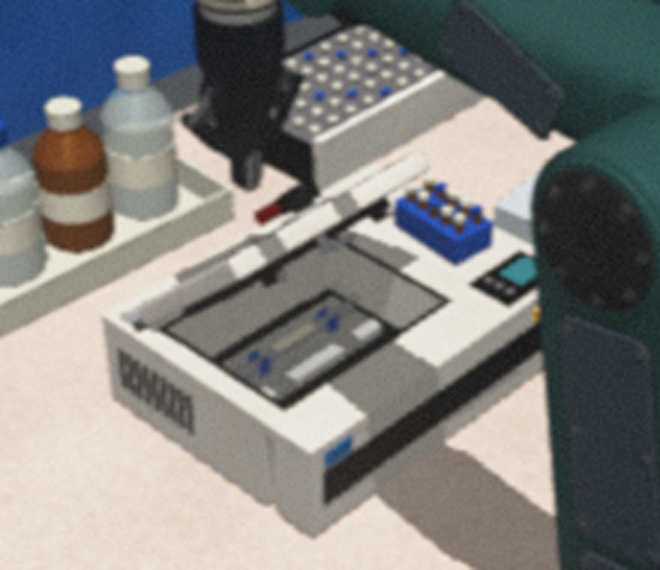

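The fingertip, at about (243,187) in the crop, hangs clear above the left pad. I'll come down onto the pad and begin the arc.

Request:
{"api": "play_rows", "payload": {"motion": [{"travel": [1.1,0,2.2],"spin": 0,"gripper": 0},{"travel": [0,0,2.2],"spin": 0,"gripper": 0},{"travel": [-0.7,0,1.2],"spin": 0,"gripper": 0},{"travel": [-0.7,0,1.2],"spin": 0,"gripper": 0},{"travel": [-0.7,0,1.2],"spin": 0,"gripper": 0},{"travel": [0,0,0],"spin": 0,"gripper": 0}]}}

```text
t: 2.9
eef_pos: [0.595, 0.041, 0.2428]
orientation: [[0.999, 0.04, 0.002], [0.04, -0.999, -0.0], [0.002, 0.0, -1.0]]
ft_force: [-0.2, -0.6, 0.5]
width: -0.0001
grasp_force: 0.0
```

Request:
{"api": "play_rows", "payload": {"motion": [{"travel": [-0.8,0,1.1],"spin": 0,"gripper": 0},{"travel": [-0.8,0,1.1],"spin": 0,"gripper": 0}]}}

```text
t: 3.15
eef_pos: [0.5803, 0.0406, 0.2219]
orientation: [[0.999, 0.041, 0.005], [0.041, -0.999, -0.0], [0.005, 0.001, -1.0]]
ft_force: [0.2, -0.6, 1.2]
width: -0.0002
grasp_force: 0.7
```

Request:
{"api": "play_rows", "payload": {"motion": [{"travel": [-0.65,0,1.15],"spin": 0,"gripper": 0},{"travel": [-0.65,0,1.15],"spin": 0,"gripper": 0}]}}

```text
t: 3.4
eef_pos: [0.5667, 0.0403, 0.1968]
orientation: [[0.999, 0.041, 0.002], [0.041, -0.999, -0.0], [0.002, 0.001, -1.0]]
ft_force: [0.0, -0.4, 0.9]
width: -0.0001
grasp_force: 0.5
```

```bash
python3 - <<'E'
from rig import cams
import cv2
a=cams.grab_frame("side")["pixels"];cv2.imwrite("pics/s2.png",cv2.resize(a[100:290,200:420],None,fx=3,fy=3,interpolation=cv2.INTER_CUBIC))
E
```

```text
(no output)
```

View pics/s2.png

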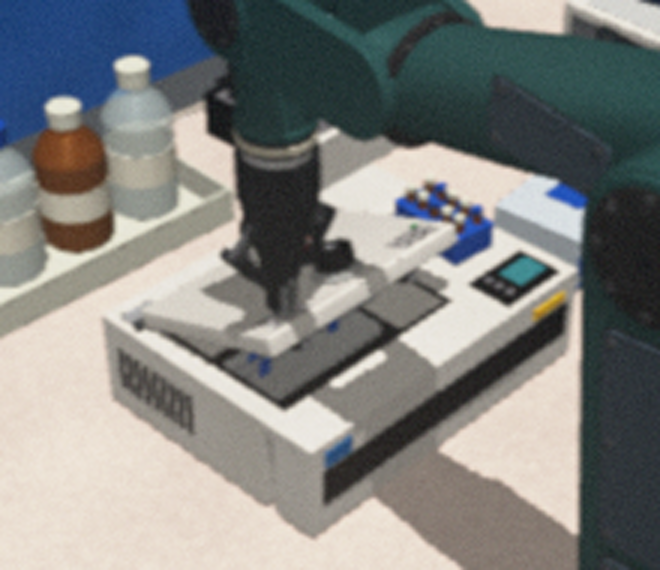

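The lid is following the fingers, with the tip on the pad near the front edge, at (290,310) in the crop. I'll continue.

Request:
{"api": "play_rows", "payload": {"motion": [{"travel": [-0.5,0,1.2],"spin": 0,"gripper": 0},{"travel": [-0.4,0,1.2],"spin": 0,"gripper": 0},{"travel": [-0.2,0,0.8],"spin": 0,"gripper": 0},{"travel": [-0.1,0,0.5],"spin": 0,"gripper": 0},{"travel": [0,0,0],"spin": 0,"gripper": 0}]}}

```text
t: 4.08
eef_pos: [0.5543, 0.0404, 0.1586]
orientation: [[0.999, 0.042, -0.001], [0.042, -0.999, 0.0], [-0.001, -0.0, -1.0]]
ft_force: [-1.3, -0.7, 0.0]
width: 0.0
grasp_force: 0.0
```

Request:
{"api": "play_rows", "payload": {"motion": [{"travel": [0,0,0.2],"spin": 0,"gripper": 0},{"travel": [0,0,0],"spin": 0,"gripper": 0}]}}

```text
t: 4.32
eef_pos: [0.5547, 0.0403, 0.1575]
orientation: [[0.999, 0.042, 0.001], [0.042, -0.999, -0.0], [0.001, 0.0, -1.0]]
ft_force: [0.7, 0.7, -0.1]
width: -0.0004
grasp_force: 0.0
```

Request:
{"api": "play_rows", "payload": {"motion": [{"travel": [0,0,0.3],"spin": 0,"gripper": 0},{"travel": [0,0,0.3],"spin": 0,"gripper": 0},{"travel": [0,0,0],"spin": 0,"gripper": 0}]}}

```text
t: 4.7
eef_pos: [0.5543, 0.0403, 0.1508]
orientation: [[0.999, 0.042, -0.001], [0.042, -0.999, -0.0], [-0.001, 0.0, -1.0]]
ft_force: [0.0, 0.6, -0.0]
width: 0.0002
grasp_force: 0.0
```

Request:
{"api": "play_rows", "payload": {"motion": [{"travel": [0,0,0.2],"spin": 0,"gripper": 0},{"travel": [0,0,0],"spin": 0,"gripper": 0}]}}

```text
t: 4.95
eef_pos: [0.5544, 0.0403, 0.1491]
orientation: [[0.999, 0.042, -0.0], [0.042, -0.999, -0.0], [-0.0, 0.0, -1.0]]
ft_force: [-0.5, -0.3, -0.0]
width: -0.0001
grasp_force: 0.0
```

Request:
{"api": "play_rows", "payload": {"motion": [{"travel": [0,0,0.2],"spin": 0,"gripper": 0},{"travel": [0,0,0],"spin": 0,"gripper": 0}]}}

```text
t: 5.2
eef_pos: [0.5545, 0.0403, 0.1482]
orientation: [[0.999, 0.042, 0.001], [0.042, -0.999, -0.0], [0.001, 0.0, -1.0]]
ft_force: [-1.6, -0.2, 4.6]
width: -0.0001
grasp_force: 2.2
```

Contact at the catches, 4.6 N. I'll press on in small steps.

Request:
{"api": "play_rows", "payload": {"motion": [{"travel": [0,0,0.2],"spin": 0,"gripper": 0},{"travel": [0,0,0],"spin": 0,"gripper": 0}]}}

```text
t: 5.45
eef_pos: [0.5545, 0.0403, 0.1477]
orientation: [[0.999, 0.042, 0.001], [0.042, -0.999, -0.0], [0.001, 0.0, -1.0]]
ft_force: [-4.3, 0.1, 9.9]
width: 0.0003
grasp_force: 4.9
```

Request:
{"api": "play_rows", "payload": {"motion": [{"travel": [0,0,0.2],"spin": 0,"gripper": 0},{"travel": [0,0,0],"spin": 0,"gripper": 0}]}}

```text
t: 5.7
eef_pos: [0.5542, 0.0403, 0.1459]
orientation: [[0.999, 0.042, 0.001], [0.042, -0.999, -0.0], [0.001, 0.0, -1.0]]
ft_force: [-6.3, 0.1, 9.5]
width: 0.0003
grasp_force: 4.9
```

Request:
{"api": "play_rows", "payload": {"motion": [{"travel": [0,0,0.2],"spin": 0,"gripper": 0},{"travel": [0,0,0],"spin": 0,"gripper": 0}]}}

```text
t: 5.95
eef_pos: [0.5545, 0.0403, 0.1412]
orientation: [[0.999, 0.042, 0.001], [0.042, -0.999, -0.0], [0.001, 0.0, -1.0]]
ft_force: [-0.0, -0.2, 0.3]
width: -0.0
grasp_force: 0.0
```

Request:
{"api": "play_rows", "payload": {"motion": [{"travel": [0,0,0.2],"spin": 0,"gripper": 0},{"travel": [0,0,0],"spin": 0,"gripper": 0}]}}

```text
t: 6.2
eef_pos: [0.5542, 0.0403, 0.1384]
orientation: [[0.999, 0.042, -0.001], [0.042, -0.999, -0.0], [-0.001, 0.0, -1.0]]
ft_force: [-0.2, -0.3, 0.3]
width: 0.0001
grasp_force: 0.0
```

Request:
{"api": "play_rows", "payload": {"motion": [{"travel": [0,0,0.2],"spin": 0,"gripper": 0},{"travel": [0,0,0],"spin": 0,"gripper": 0}]}}

```text
t: 6.45
eef_pos: [0.5545, 0.0403, 0.1379]
orientation: [[0.999, 0.042, 0.0], [0.042, -0.999, -0.0], [0.0, 0.0, -1.0]]
ft_force: [-1.4, 0.1, 3.7]
width: 0.0001
grasp_force: 1.9
```

Request:
{"api": "play_rows", "payload": {"motion": [{"travel": [0,0,0.3],"spin": 0,"gripper": 0},{"travel": [0,0,0],"spin": 0,"gripper": 0}]}}

```text
t: 6.7
eef_pos: [0.5546, 0.0403, 0.1378]
orientation: [[0.999, 0.042, 0.002], [0.042, -0.999, -0.0], [0.002, 0.0, -1.0]]
ft_force: [-6.4, 0.0, 13.3]
width: -0.0003
grasp_force: 6.8
```

Request:
{"api": "play_rows", "payload": {"motion": [{"travel": [0,0,-3],"spin": 0,"gripper": 0},{"travel": [0,0,-5],"spin": 0,"gripper": 0},{"travel": [-5,-3,-3],"spin": 0,"gripper": 0},{"travel": [-5,-3,0],"spin": 0,"gripper": 0},{"travel": [-5,-3,0],"spin": 0,"gripper": 0},{"travel": [0,0,0],"spin": 0,"gripper": 0}]}}

```text
t: 7.45
eef_pos: [0.4008, 0.124, 0.243]
orientation: [[0.999, 0.046, 0.001], [0.046, -0.999, 0.001], [0.001, -0.001, -1.0]]
ft_force: [-0.3, -0.3, 1.5]
width: 0.0
grasp_force: 0.0
```

```bash
python3 - <<'E'
from rig import cams
import cv2,numpy as np
from h import *
np.set_printoptions(precision=4,suppress=True)
O=np.array([.6265,-.0979,0]);c,s=np.cos(.0418),np.sin(.0418);R=np.array([[c,-s,0],[s,c,0],[0,0,1]])
for n in("top","side"):
    a=cams.grab_frame(n)["pixels"]
    h=cv2.cvtColor(a,cv2.COLOR_BGR2HSV);m=(((h[...,0]<8)|(h[...,0]>172))&(h[...,1]>150)&(h[...,2]>60)).astype(np.uint8)
    k,l,st,ce=cv2.connectedComponentsWithStats(m)
    for i in range(1,k):
        if st[i,4]>8:
            X=onplane(n,*ce[i],[0,0,1],.162);o=R.T@(X-O);
            if abs(o[0])<.2 and abs(o[1])<.2: print(n,st[i],ce[i],X,"oven",o)
    if n=="top": b=cv2.resize(a[120:270,280:450],None,fx=4,fy=4,interpolation=cv2.INTER_CUBIC);cv2.imwrite("pics/t2.png",b)
print("exp lever grip world",O+R@[.1-.16+.065,.055,.162],"axis",O+R@[-.06,.055,.138])
E
```

```text
top [349 177   9  29  99] [353.2424 191.2424] [ 0.6221 -0.0524  0.162 ] oven [-0.0025  0.0456  0.162 ]
exp lever grip world [ 0.6292 -0.0427  0.162 ] axis [ 0.5643 -0.0455  0.138 ]
```

View pics/t2.png

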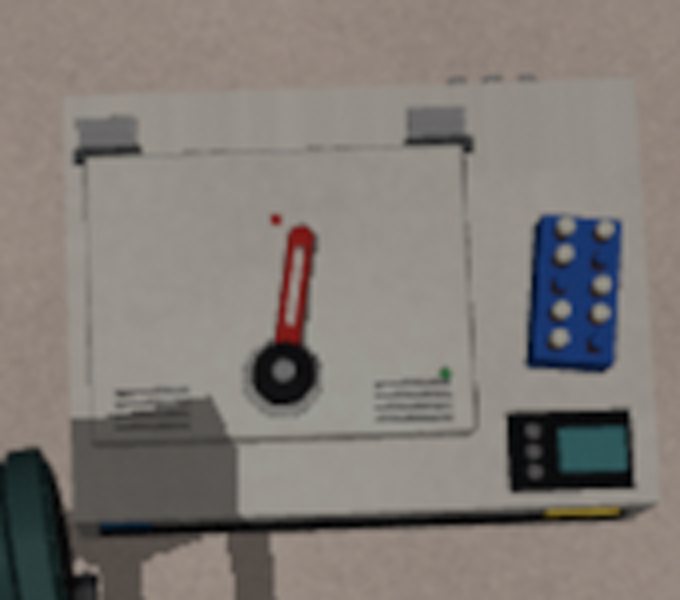

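The lid lies flat, flush with the deck (front edge at row ~437 of the crop), and the rack hasn't moved. The lever points to (301,228) from the hub at (284,372), so the latch stands at about 0.16 rad. Next I go to the lever's left side and align with it.

Request:
{"api": "play_rows", "payload": {"motion": [{"travel": [4.56,2.62,0],"spin": 0,"gripper": 0},{"travel": [4.56,2.62,0],"spin": 0,"gripper": 0},{"travel": [4.56,2.62,0],"spin": 0,"gripper": 0},{"travel": [4.56,2.62,0],"spin": 0,"gripper": 0},{"travel": [4.56,2.62,0],"spin": 0,"gripper": 0},{"travel": [0,0,3],"spin": 0.16,"gripper": 0},{"travel": [0,0,3],"spin": 0,"gripper": 0},{"travel": [0,0,2],"spin": 0,"gripper": 0},{"travel": [0,0,0],"spin": 0,"gripper": 0},{"travel": [0,0,0],"spin": 0,"gripper": 0}]}}

```text
t: 8.8
eef_pos: [0.6375, 0.0004, 0.1633]
orientation: [[0.993, -0.119, 0.001], [-0.119, -0.993, -0.0], [0.001, 0.0, -1.0]]
ft_force: [1.8, 0.2, 0.9]
width: 0.0002
grasp_force: 0.0
```

```bash
cat >>h.py <<'E'
def lev():
    from rig import readout
    s=readout.get_state();c,q=np.cos(.0418),np.sin(.0418);R=np.array([[c,-q],[q,c]])
    p=R.T@(np.array(s["eef_pos"][:2])-[.5643,-.0455]);o=R.T@np.array(s["orientation"])[:2,0]
    print("rel axis",np.round(p,4),"z",s["eef_pos"][2],"tool cw",-np.arctan2(o[1],o[0]),"q",np.round(s["q"],2),s["ft_force"])
E
python3 -c "from h import *;lev();print([onplane('top',351+.0,213.0,[0,0,1],.166)])"
```

```text
rel axis [0.075  0.0428] z 0.16332820730533998 tool cw 0.1609598222599861 q [-0.09  0.3   1.25 -0.    1.58  1.6 ] [1.75306601 0.17912892 0.8583767 ]
[array([ 0.5623996, -0.0466228,  0.166    ])]
```

Request:
{"api": "play_rows", "payload": {"motion": [{"travel": [0,0,0],"spin": -0.175,"gripper": 0},{"travel": [0,0,0],"spin": -0.175,"gripper": 0},{"travel": [0,0,0],"spin": -0.175,"gripper": 0},{"travel": [0,0,0],"spin": -0.175,"gripper": 0},{"travel": [0,0,0],"spin": -0.175,"gripper": 0},{"travel": [0,0,0],"spin": -0.175,"gripper": 0},{"travel": [0,0,0],"spin": -0.175,"gripper": 0},{"travel": [0,0,0],"spin": -0.175,"gripper": 0},{"travel": [0,0,0],"spin": -0.17,"gripper": 0},{"travel": [0,0,0.6],"spin": 0,"gripper": 0},{"travel": [0,0,0.5],"spin": 0,"gripper": 0},{"travel": [-1.5,0.4,0],"spin": 0,"gripper": 0}]}}

```text
t: 10.3
eef_pos: [0.6384, -0.0138, 0.1512]
orientation: [[0.118, 0.993, -0.001], [0.993, -0.118, 0.0], [-0.0, -0.001, -1.0]]
ft_force: [-0.3, 0.2, -0.3]
width: 0.0005
grasp_force: 0.0
```

Request:
{"api": "play_rows", "payload": {"motion": [{"travel": [-1.5,0,0],"spin": 0,"gripper": 0},{"travel": [0,0,0],"spin": 0,"gripper": 0},{"travel": [0,0,0],"spin": 0,"gripper": 0}]}}

```text
t: 10.68
eef_pos: [0.6369, -0.0293, 0.1521]
orientation: [[0.12, 0.993, 0.0], [0.993, -0.12, 0.0], [0.0, 0.0, -1.0]]
ft_force: [0.3, 0.2, -0.7]
width: 0.0004
grasp_force: 0.0
```

```bash
python3 -c "from h import *;lev()"
```

```text
rel axis [0.0732 0.0131] z 0.1520746770602248 tool cw -1.4091288148572914 q [-0.14  0.31  1.27  0.    1.56 -0.02] [ 0.30612159  0.15415149 -0.66808289]
```

Request:
{"api": "play_rows", "payload": {"motion": [{"travel": [-1.07,0.25,0],"spin": 0.15,"gripper": 0},{"travel": [-1.07,0.25,0],"spin": 0.15,"gripper": 0},{"travel": [-1.07,0.25,0],"spin": 0.15,"gripper": 0},{"travel": [0,0,0],"spin": 0,"gripper": 0}]}}

```text
t: 11.18
eef_pos: [0.6359, -0.0615, 0.1522]
orientation: [[0.538, 0.843, 0.001], [0.843, -0.538, 0.001], [0.001, 0.001, -1.0]]
ft_force: [0.4, 0.6, 0.1]
width: -0.0
grasp_force: 0.5
```

```bash
python3 -c "from h import *;lev()"
```

```text
rel axis [ 0.0709 -0.019 ] z 0.15224831111695977 tool cw -0.9613916797211822 q [-0.19  0.31  1.27  0.    1.56  0.38] [0.38583963 0.55161421 0.14843206]
```

Request:
{"api": "play_rows", "payload": {"motion": [{"travel": [-1.07,0.25,0],"spin": 0.15,"gripper": 0},{"travel": [-0.7,0.2,0],"spin": 0.1,"gripper": 0},{"travel": [0,0,0],"spin": 0,"gripper": 0}]}}

```text
t: 11.55
eef_pos: [0.6292, -0.0782, 0.1525]
orientation: [[0.728, 0.685, 0.001], [0.685, -0.728, 0.0], [0.001, 0.001, -1.0]]
ft_force: [1.1, 1.1, 0.7]
width: 0.0001
grasp_force: 0.6
```

```bash
python3 -c "from h import *;lev()"
```

```text
rel axis [ 0.0635 -0.0354] z 0.15246343452675307 tool cw -0.7133652798689927 q [-0.21  0.3   1.28  0.    1.56  0.6 ] [1.09435273 1.12708214 0.7065373 ]
```

Request:
{"api": "play_rows", "payload": {"motion": [{"travel": [-1.07,0.25,0],"spin": 0.15,"gripper": 0},{"travel": [-1.07,0.25,0],"spin": 0.15,"gripper": 0},{"travel": [0,0,0],"spin": 0,"gripper": 0}]}}

```text
t: 11.92
eef_pos: [0.6149, -0.0959, 0.1517]
orientation: [[0.898, 0.44, -0.001], [0.44, -0.898, -0.0], [-0.001, -0.0, -1.0]]
ft_force: [-0.2, 0.7, 0.3]
width: 0.0001
grasp_force: 0.0
```

Request:
{"api": "play_rows", "payload": {"motion": [{"travel": [-0.7,0.2,0],"spin": 0.1,"gripper": 0},{"travel": [-0.7,0.2,0],"spin": 0.1,"gripper": 0},{"travel": [0,0,0],"spin": 0,"gripper": 0}]}}

```text
t: 12.3
eef_pos: [0.604, -0.1047, 0.1517]
orientation: [[0.967, 0.254, -0.0], [0.254, -0.967, 0.0], [-0.0, -0.0, -1.0]]
ft_force: [-0.5, -0.6, 0.7]
width: 0.0004
grasp_force: 0.0
```

```bash
python3 - <<'E'
from h import *;lev()
from rig import cams
import cv2
a=cams.grab_frame("side")["pixels"];cv2.imwrite("pics/s3.png",cv2.resize(a[100:290,200:420],None,fx=3.5,fy=3,interpolation=cv2.INTER_CUBIC))
E
```

```text
rel axis [ 0.0372 -0.0608] z 0.1516636097227473 tool cw -0.21453096128872776 q [-0.26  0.25  1.34  0.    1.55  1.05] [-0.48285889 -0.59592678  0.68304829]
```

The force has fallen to zero, so the lever seems to have dropped past the crest. I'll back off and check.

Request:
{"api": "play_rows", "payload": {"motion": [{"travel": [1.5,0,0],"spin": 0,"gripper": 0},{"travel": [0,0,-4],"spin": 0,"gripper": 0},{"travel": [0,0,-6],"spin": 0,"gripper": 0},{"travel": [-4,-4,-2],"spin": 0,"gripper": 0},{"travel": [-4,-4,0],"spin": 0,"gripper": 0},{"travel": [-4,-4,0],"spin": 0,"gripper": 0},{"travel": [-4,-4,0],"spin": 0,"gripper": 0},{"travel": [-4,-4,0],"spin": 0,"gripper": 0},{"travel": [0,0,0],"spin": 0,"gripper": 0},{"travel": [0,0,0],"spin": 0,"gripper": 0}]}}

```text
t: 13.6
eef_pos: [0.376, 0.0428, 0.2725]
orientation: [[0.968, 0.251, 0.002], [0.251, -0.968, -0.0], [0.002, 0.001, -1.0]]
ft_force: [-0.5, 0.4, 0.7]
width: -0.0003
grasp_force: 0.0
```

```bash
python3 - <<'E'
from h import *
from rig import cams
import cv2
a=cams.grab_frame("top")["pixels"];cv2.imwrite("pics/t3.png",cv2.resize(a[120:270,280:450],None,fx=4,fy=4,interpolation=cv2.INTER_CUBIC))
h=cv2.cvtColor(a,cv2.COLOR_BGR2HSV);m=(((h[...,0]<8)|(h[...,0]>172))&(h[...,1]>150)&(h[...,2]>60)).astype(np.uint8);m[:130]=0;m[260:]=0
k,l,st,ce=cv2.connectedComponentsWithStats(m)
for i in range(1,k):
    if st[i,4]>20:
        v,u=np.nonzero(l==i);P=np.array([onplane("top",x,y,[0,0,1],.164)[:2] for x,y in zip(u,v)])
        d=P.mean(0)-[.5634,-.046];print(st[i],"latch",-np.arctan2(d[1],d[0])+.0418, np.hypot(*d))
E
```

```text
[358 209  30   7 106] latch 1.6066860657273598 0.05649020377352032
```

View pics/t3.png

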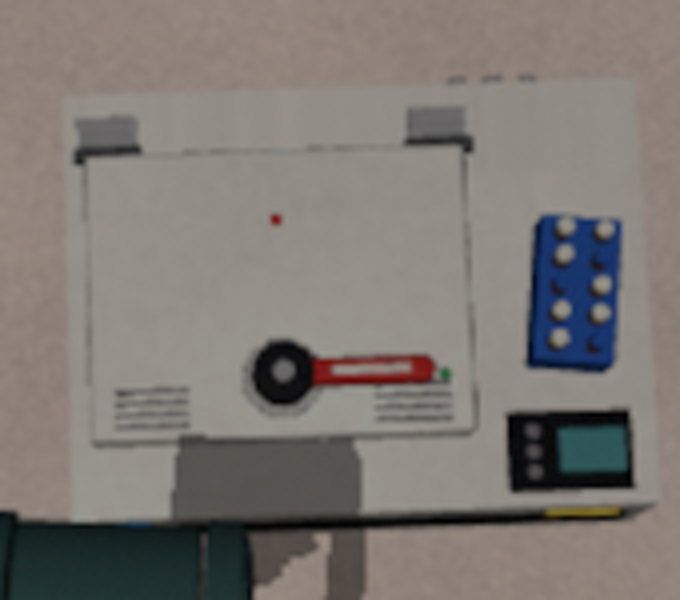

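The lever points from the hub at (284,372) to the green dot at (446,374), which puts the latch at its stop (about 1.6 rad measured). The lid is flush, the rack hasn't moved, and the arm is clear.

```bash
python3 -c "
from rig import job;print(job.close_job())"
```

```text
the job is handed in; nothing more can be done
None
```

The lid is snapped shut, the lever is in its locked position at the green dot, the rack is where it was, the arm is clear, and the job is handed in; no verdict was returned.

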